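# Stand the pantry containers in their fitted stands

## Task

Tidy the pantry worktop: stand the spice jar, the sauce bottle, the square caddy and the oblong tin upright in the four white stands, each in the one that matches the shape and size of its foot, flat on the stand's floor inside the rim and, for the caddy and the tin, squared up with it. Set each down gently, never dropping or tipping it, and leave the pepper mill and the basket where they are.

Things in the scene. Friction and masses are not known exactly. Their poses are not given: they have to be found in the camera images.
- jar: spice jar: upright plain cylinder, 44 mm in diameter all the way up, 92 mm high, amber glass with paper band and a white cap (the top 22 mm). Loose, about 0.16 kg. Origin: centre of its underside; z up.
- bottle: sauce bottle: dark, round, foot 62 mm in diameter up to 85 mm, tapering to a 24 mm neck at 112 mm, brass-coloured screw cap 32 mm in diameter from 120 to 150 mm high (a good place to grip, strong enough to lift by). Loose, about 0.35 kg. Origin: centre of its underside; z up.
- caddy: square tea caddy: dark steel tin, 56 x 56 mm, 100 mm high, straight sides. Loose, about 0.22 kg. Origin: centre of its underside; x and y square to its sides, z up.
- tin: oblong copper-coloured tin: 88 mm long (its x axis), 42 mm wide (its y axis), 80 mm high, straight sides. Loose, about 0.20 kg. Origin: centre of its underside; z up.
- small_round_stand: the smaller round white stand, a shallow dish 70 mm across outside, 62 mm inside. Its floor is 4 mm thick and its rim stands 12 mm above the worktop, wall 4 mm. Origin: centre of the underside, on the worktop; z up. Fixed to the worktop.
- large_round_stand: the larger round white stand, a shallow dish 88 mm across outside, 80 mm inside. Its floor is 4 mm thick and its rim stands 12 mm above the worktop, wall 4 mm. Origin: centre of the underside, on the worktop; z up. Fixed to the worktop.
- square_stand: square white stand, a shallow tray 82 x 82 mm outside, 74 x 74 mm inside; x and y square to its sides. Its floor is 4 mm thick and its rim stands 12 mm above the worktop, wall 4 mm. Origin: centre of the underside, on the worktop; z up. Fixed to the worktop.
- oblong_stand: oblong white stand, a shallow tray 114 mm (its x axis) by 68 mm (its y axis) outside, 106 x 60 mm inside. Its floor is 4 mm thick and its rim stands 12 mm above the worktop, wall 4 mm. Origin: centre of the underside, on the worktop; z up. Fixed to the worktop.
- mill: dark wooden pepper mill in the middle of the work, 54 mm across at the foot, 139 mm high, loose; to be left alone. Origin: centre of its underside; z up.
- basket: cream wire basket of garlic and onions at the far side of the work, 130 mm across, about 90 mm high, loose; to be left alone. Origin: centre of its underside; z up.
Things that resemble listed ones, but are neither listed nor needed, are in the scene too. There is more than one size of the tin; the job needs the smallest.

How it is judged (in metres and radians):
At the end, for the whole second after the job is handed in: Jar in the small round stand, bottle in the large round, caddy in the square, tin in the oblong: within 14 mm of its centre, underside on its floor (within 3 mm), upright within 0.08 rad, caddy and tin square with it within 0.3 rad, all released and at rest (horizontal distance between jar and small_round_stand below 0.014 m and z of jar in the frame of small_round_stand between 0.001 and 0.007 m and angle between each of jar, bottle, caddy, tin's own z axis and vertical below 0.08 rad and linear speed of each of jar, bottle, caddy, tin below 0.02 m/s and angular speed of each of jar, bottle, caddy, tin below 0.2 rad/s and contact force between the fingers and jar below 0.1 N and horizontal distance between bottle and large_round_stand below 0.014 m and z of bottle in the frame of large_round_stand between 0.001 and 0.007 m and contact force between the fingers and bottle below 0.1 N and horizontal distance between caddy and square_stand below 0.014 m and z of caddy in the frame of square_stand between 0.001 and 0.007 m and contact force between the fingers and caddy below 0.1 N and horizontal distance between tin and oblong_stand below 0.014 m and z of tin in the frame of oblong_stand between 0.001 and 0.007 m and contact force between the fingers and tin below 0.1 N and angle between the x axis of tin and the x axis of oblong_stand, either way round below 0.3 rad and (angle between the x axis of caddy and the x axis of square_stand, either way round below 0.3 rad or angle between the x axis of caddy and the y axis of square_stand, either way round below 0.3 rad)); the robot touches nothing.
It fails at once if a container is tipped over (more than 35 degrees) (angle between any of jar, bottle, caddy, tin's own z axis and vertical above 0.61 rad).
It fails at once if a container is dropped or thrown (falls free at over 0.7 m/s, about 25 mm) ((contact force between the fingers and jar below 0.05 N and linear speed of jar above 0.7 m/s) or (contact force between the fingers and bottle below 0.05 N and linear speed of bottle above 0.7 m/s) or (contact force between the fingers and caddy below 0.05 N and linear speed of caddy above 0.7 m/s) or (contact force between the fingers and tin below 0.05 N and linear speed of tin above 0.7 m/s)).
It fails at once if the mill is shifted by more than 20 mm or tipped (distance of mill from where it was at the start of the episode above 0.02 m or angle between mill's own z axis and vertical above 0.3 rad).
It fails at once if the basket is shifted by more than 20 mm or tipped (distance of basket from where it was at the start of the episode above 0.02 m or angle between basket's own z axis and vertical above 0.3 rad).
It also fails if it takes over 128 s, if anything falls off the work surface, if the arm or the gripper's body presses on something with over 40 N, if the wrist force passes 120 N, or if a joint passes its speed limit or range.

## Robot

A 6-joint arm with a two-finger parallel gripper is mounted at the origin on the work surface. World frame = base frame: x ahead of the robot, y to its left, z up, the work surface at z = 0. Lengths are in mm, angles in rad, forces in N, time in s.
With the tool pointing down it reaches from about 425 to 1125 mm from the base axis. Payload 14.9 kg.
Tool frame: the origin (TCP) lies midway between the tips of the shut fingers; the grasp point (between the pads) lies 19 mm behind it (bot.grip_depth is the distance from the TCP to the grasp point, in mm); z points along the fingers, y is the line along which they close (so a half turn about z gives the same grasp; the last joint's range is limited). The gripper opens to 91 mm and grips with 3 to 60 N. Pads are 32 mm wide; open, the fingers measure 118 mm over their backs; the gripper's body (76 mm by 178 mm) begins 60 mm behind the grasp point.
Start: joints at [-1.194, 0.379, 1.734, -0, 1.028, -0.033], TCP at [278.895, -642.056, 213.932] pointing down, gripper open.
Joint ranges: [-2.77, 2.77], [-0.74, 2.19], [0, 2.66], [-1.06, 4.2], [0.31, 2.87], [-3.08, 3.08]. Speed limits (rad/s): [1.89, 1.89, 2.39, 3.14, 3.14, 3.14].

## Interface

Orientations are given as a rotation vector (axis times angle).
In Python, from station import bot gives the robot as it stands. The module is installed in compiled form; this text tells all that it offers.
- The arm moves only by the tool apply_moves, never from a script. Its argument "deltas" is a list of rows, each a list of 3 entries, a list of its own where there are three numbers: the shift along the tool's x, y, z scaled (see below), then the turn, a rotation vector about the tool's x, y, z scaled (see below), then the closure, from 0 (fully open) to 1 (shut). In form: [[[dx, dy, dz], [ax, ay, az], grip], ...]. A call has 1 to 12 rows; each row shifts and turns the commanded pose from where the row before left it, along the tool's axes as they then stand; what a row does not reach is not made up. The controller multiplies each number of a shift by 50 mm and each number of a turn by 360 degrees. A row lasts 1/12 s, in which the tool goes at most 41.7 mm and 7.16 degrees, less where a joint would pass 70% of its speed; a pose out of reach is approached as far as the arm can. A call with a number of a shift or a turn outside -1 to 1 is refused whole. A call with a gripper value outside its range is refused whole. The fingers move at their own pace and stop on an object; "squeeze" is the grip in N (left out, the last holds). Time passes only in rows, so rows that do not move let the fingers close. It gives the time, the measured TCP pose, the force, the opening and the grip force at its end, in the units of the state.
- bot.state(): the state, without advancing time (a new reading comes with each control period).
- bot.capture(name): name is "side" or "top" or "wrist"; returns the picture (400x640x3 uint8, red, green, blue); there is no depth.
- bot.get_calibration(name): a dict with "fx", "fy", "cx", "cy" (pixels), "R" (3x3) and "t" (3): a world point X has camera coordinates R X + t. Camera axes: x right, y down, z forward; pixel columns grow to the right and rows downward; lengths in mm; the calibration is good to about 2 mm. A picture is of the moment at which its call begins: read the wrist's pose just before it. get_calibration takes no time and is no camera call; for the wrist camera it gives the pose at the moment of the call.
- bot.sign_off(): hands the job in; it is judged then, once.
The state is a dict: "time": time; "joint_positions": joint angles; "dq": joint speeds; "joint_efforts": joint torques, N m; "ee_pos": TCP position; "tool_rot": TCP orientation; "ft_force": force on the tool from outside, world axes, zero at the start; "ft_torque": the same for the moment, N m; "width": opening from 0.0 (shut) to 1.0 (fully open); "gripper_force": force on a finger pad.
Only numpy, scipy, OpenCV 4.12 (cv2) and the standard library are available. Lean on these libraries where they do the work, as an engineer would, in place of code of your own. Each camera call takes 0.05 s, during which the arm holds its last target. There are 200 camera calls.

## Working session

There is one attempt and no reset: what is moved stays moved. The work goes in short steps, Python scripts to look and compute and a tool call to move; the robot and the scene stay as the last step left them, time stands still between calls to the robot, and variables do not carry over. Pictures are saved under pics/ and viewed, at most 14 in all, crops included, and the job is handed in when it is done.

Besides the shell and the picture viewer there is one more tool, called as name(argument=value, ...) on one line, values as JSON. apply_moves: Moves the arm, as the interface text tells. Shifts and turns lie within -1 to 1; 1 stands for 50 mm of shift or 360 degrees of turn. Its arguments: {"type":"object","properties":{"deltas":{"type":"array","items":{"type":"array"}},"squeeze":{"type":"number"}},"required":["deltas"]}

```bash
mkdir -p pics
python3 - <<'E'
from station import bot
import cv2
s=bot.state();print(s)
for n in("top","side"):
    cv2.imwrite(f"pics/{n}0.png",bot.capture(n)[:,:,::-1]); c=bot.get_calibration(n);print(n,c)
E
```

```text
{'time': 0.0, 'joint_positions': array([-1.19430598e+00,  3.79390453e-01,  1.73478768e+00, -7.32452870e-07,
        1.02850888e+00, -3.33336749e-02]), 'dq': array([ 0.00102917,  0.00072883,  0.00031348, -0.00043513,  0.00074433,
        0.00035388]), 'joint_efforts': array([ 7.81651011e-06, -7.63726830e+01, -4.34376025e+01,  6.50734850e-02,
        4.24117735e-02, -8.37902871e-05]), 'ee_pos': array([ 278.73839508, -641.67065933,  213.29750244]), 'tool_rot': array([-3.07481129e+00, -6.39035634e-01,  2.94371676e-04]), 'ft_force': array([-0.33516157,  0.04929869, -0.51745635]), 'ft_torque': array([ 0.01884032,  0.02693447, -0.07447838]), 'gripper_force': 0.0, 'width': 0.9990860745419848}
top {'fx': 463.9417171694865, 'fy': 463.9417171694865, 'cx': 320.5732036223653, 'cy': 199.3346070083496, 'R': array([[-0.00397989, -0.99992465, -0.01161294],
       [-0.99825952,  0.00465604, -0.05878998],
       [ 0.05883962,  0.01135875, -0.99820282]]), 't': array([  -1.88397079,  491.77817627, 1280.79439587])}
side {'fx': 436.9382813023355, 'fy': 436.9382813023355, 'cx': 318.84609020335995, 'cy': 197.271730574133, 'R': array([[-0.97247264, -0.23255691,  0.01463749],
       [-0.15913377,  0.61692947, -0.77076227],
       [ 0.17021579, -0.75187454, -0.63695468]]), 't': array([ 467.66971755,  125.62797321, 1040.0812438 ])}
```

View pics/top0.png

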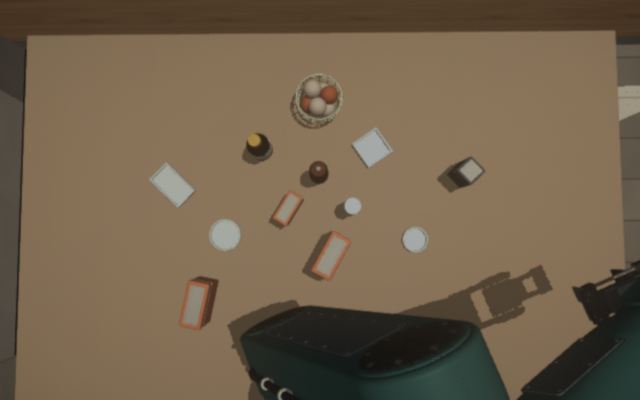

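View pics/side0.png

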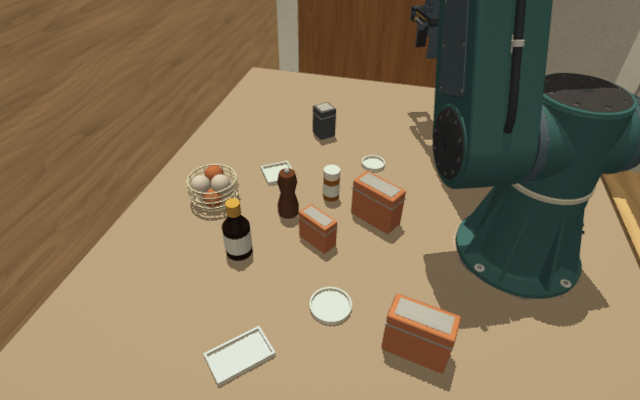

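The top view shows the jar (352,206), bottle (258,145), caddy (466,172) and mill (318,172), with the basket at (318,100). The stands are oblong (172,184), large round (225,235), small round (415,239) and square (372,148). There are three tins, at (287,208), (332,256) and (196,304). The one at (287,208) looks the smallest, which is the one the job needs. I'll measure them and confirm with a crop.

```bash
cat > h.py <<'E'
import numpy as np, cv2
from station import bot
def ray(n,uv,z,c=None):
    c=c or bot.get_calibration(n); R=np.array(c['R']);t=np.array(c['t'])
    uv=np.atleast_2d(uv).astype(float)
    d=np.c_[(uv[:,0]-c['cx'])/c['fx'],(uv[:,1]-c['cy'])/c['fy'],np.ones(len(uv))]@R
    o=-R.T@t
    return o+d*((z-o[2])/d[:,2])[:,None]
def rect(n,cnt,z,c=None):
    p=ray(n,cnt.reshape(-1,2),z,c)[:,:2].astype(np.float32)
    return cv2.minAreaRect(p)
def blobs(mask,lo=60,hi=3000):
    cs,_=cv2.findContours(mask.astype(np.uint8),cv2.RETR_EXTERNAL,cv2.CHAIN_APPROX_NONE)
    return [c for c in cs if lo<cv2.contourArea(c)<hi]
E
python3 - <<'E'
from h import *
im=cv2.imread('pics/top0.png'); hsv=cv2.cvtColor(im,cv2.COLOR_BGR2HSV)
H,S,V=cv2.split(hsv)
def show(name,m,z):
    for c in blobs(m[:330]):
        x,y,w,h=cv2.boundingRect(c)
        if y>20 and 30<x<600:
            r=rect('top',c,z); print(name,(x+w//2,y+h//2),np.round(r[0]),np.round(r[1]),round(r[2]))
for u,v in((172,184),(225,235),(352,206),(470,168),(287,208),(300,240),(280,212),(100,100)):print((u,v),hsv[v,u])
show('white',(S<75)&(V>130),12)
show('orange',(H<12)&(S>150)&(V>120),80)
show('dark',(V<50),0)
cr=im[120:290,150:490]
cv2.imwrite('pics/crop1.png',cv2.resize(cr,None,fx=2.35,fy=2.35,interpolation=cv2.INTER_CUBIC))
E
```

```text
(172, 184) [ 43  14 169]
(225, 235) [ 47  11 169]
(352, 206) [ 75   6 169]
(470, 168) [ 22  36 156]
(287, 208) [ 22  37 151]
(300, 240) [ 16  86 139]
(280, 212) [ 20  41 151]
(100, 100) [ 16  88 133]
white (194, 305) [201. 349.] [ 40. 104.] 79
white (331, 255) [336. -32.] [ 40. 104.] 61
white (416, 239) [ 380. -267.] [69. 72.] 89
white (225, 235) [395. 265.] [91. 90.] 45
white (353, 206) [474. -94.] [45. 48.] 90
white (288, 208) [469.  90.] [29. 74.] 58
white (172, 185) [536. 416.] [117.  75.] 47
white (471, 170) [ 572. -425.] [43. 44.] 44
white (372, 147) [ 639. -150.] [89. 88.] 35
white (322, 105) [756.  -8.] [65. 37.] 61
white (316, 87) [813.   8.] [57. 38.] 90
white (319, 95) [788.   1.] [133. 127.] 90
orange (199, 305) [213. 317.] [122.  50.] 1
orange (329, 93) [775. -29.] [32. 30.] 90
dark (607, 295) [ 224. -797.] [182. 186.] 90
dark (258, 146) [642. 171.] [45. 56.] 38
```

View pics/crop1.png

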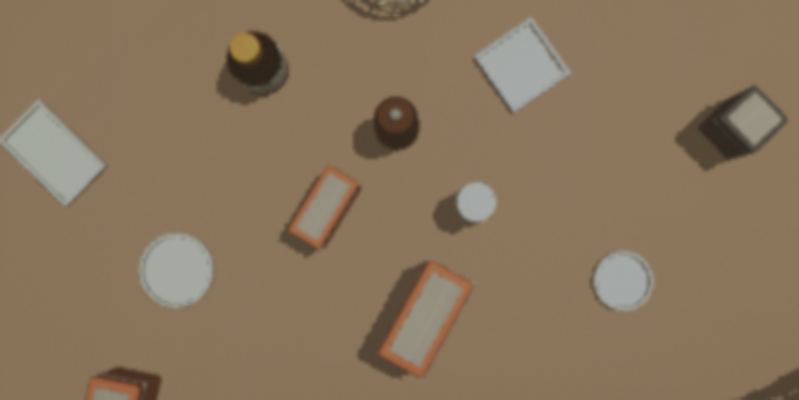

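The crop shows the small tin at crop (325,207), clearly shorter than the tin at crop (427,320). Its label is 74 mm against 104 mm on both of the others, so it is the job's tin. Next I'll measure the tops at their true heights and cross-check against the side view.

```bash
cat >> h.py <<'E'
def tgt(x,y,z,yaw):
    """yaw (deg) of tool y in world, mod 180. prints deltas: turn first, then shift (scaled)"""
    s=bot.state(); R=cv2.Rodrigues(s['tool_rot'])[0]; ty=np.degrees(np.arctan2(R[1,1],R[0,1]))
    d=(yaw-ty+90)%180-90
    a=np.radians(ty+d); Y=np.array([np.cos(a),np.sin(a)]); X=np.array([-Y[1],Y[0]])*1.0
    X=np.array([-np.sin(a),np.cos(a)]);  # tool z down => x = y x z
    X=np.cross([*Y,0],[0,0,-1])[:2]
    e=np.array([x,y])-s['ee_pos'][:2]
    print('q6',np.round(s['joint_positions'][5],2),'tooly',round(ty,1),'turn z',round(-d,1),'deg =',round(-d/360,4),
     '| shift units',np.round([e@X/50,e@Y/50,(s['ee_pos'][2]-z)/50],3),'t',round(s['time'],1),'tilt',np.round(R[:,2],3), 'pos',np.round(s['ee_pos'],1))
E
python3 - <<'E'
from h import *
T=cv2.imread('pics/top0.png'); S_=cv2.imread('pics/side0.png')
def seg(im,k):
    H,S,V=cv2.split(cv2.cvtColor(im,cv2.COLOR_BGR2HSV))
    return {'w':(S<75)&(V>130),'y':(H>14)&(H<30)&(S>150)&(V>110),'ws':(S<60)&(V>120)}[k]
def at(n,im,k,uv,z):
    for c in blobs(seg(im,k),20):
        if cv2.pointPolygonTest(c,uv,True)>-3:
            r=rect(n,c,z); print(n,uv,z,np.round(r[0],1),np.round(r[1]),round(r[2],1))
at('top',T,'w',(352,206),92);at('top',T,'w',(288,208),80);at('top',T,'w',(471,170),100);at('top',T,'y',(255,141),150)
for uv in((416,239),(225,235),(172,185),(372,147)):at('top',T,'w',uv,12)
for uv in((373,162),(330,305),(240,355),(278,172)):at('side',S_,'ws',uv,12)
at('side',S_,'ws',(324,107),100);at('side',S_,'ws',(318,215),80);at('side',S_,'y',(233,206),150);at('side',S_,'ws',(332,169),92)
print('mill',ray('top',(318,168),139),'basket',ray('top',(319,97),90))
E
```

```text
top (352, 206) 92 [470.6 -89.8] [42. 45.] 89.6
top (288, 208) 80 [466.6  83.9] [27. 70.] 58.0
top (471, 170) 100 [ 561.6 -397.4] [40. 41.] 44.0
top (255, 141) 150 [632.1 162.7] [27. 24.] 49.9
top (416, 239) 12 [ 380.4 -267.1] [69. 72.] 89.2
top (225, 235) 12 [394.9 264.6] [91. 90.] 45.2
top (172, 185) 12 [536.3 415.8] [117.  75.] 47.1
top (372, 147) 12 [ 639.2 -150.2] [89. 88.] 35.4
side (373, 162) 12 [ 377.3 -256.2] [71. 82.] 14.7
side (330, 305) 12 [392.9 268.7] [87. 94.] 14.0
side (240, 355) 12 [532.  417.5] [116.  75.] 45.6
side (278, 172) 12 [ 634.1 -143.2] [86. 98.] 35.1
side (324, 107) 100 [ 560.4 -397.5] [46. 46.] 41.9
side (318, 215) 80 [465.3  84.7] [27. 70.] 58.4
side (233, 206) 150 [627.7 179.7] [29. 56.] 21.5
side (332, 169) 92 [466.6 -75.9] [44. 65.] 14.6
mill [[563.96699576   0.77568924 139.        ]] basket [[760.36316352  -1.76531262  90.        ]]
```

```bash
python3 -c "
from h import *
tgt(561,-397.5,160,-46)"
```

```text
q6 -0.03 tooly -66.5 turn z -20.5 deg = -0.057 | shift units [7.453 0.408 1.067] t 0.1 tilt [-0.     0.001 -1.   ] pos [ 278.8 -641.7  213.4]
```

apply_moves(deltas=[[[0,0,0],[0,0,-0.019],0],[[0,0,0],[0,0,-0.019],0],[[0,0,0],[0,0,-0.019],0],[[0.5,0.05,0.1],[0,0,0],0],[[0.7,0.05,0.1],[0,0,0],0],[[0.7,0.05,0.1],[0,0,0],0],[[0.7,0.05,0.1],[0,0,0],0],[[0.7,0.05,0.1],[0,0,0],0],[[0.7,0.05,0.1],[0,0,0],0],[[0.7,0.05,0.1],[0,0,0],0],[[0.7,0.05,0.1],[0,0,0],0],[[0.7,0.05,0.1],[0,0,0],0]], squeeze=15)

```text
time: 1.1
ee_pos: [514.9, -444.9, 168.5]
tool_rot: [-2.913, -1.177, 0.0]
ft_force: [1.0, 0.0, -0.1]
width: 1.001
gripper_force: 0.0
```

```bash
python3 -c "
from h import *
tgt(561,-397.5,160,-46)"
```

```text
q6 0.06 tooly -46.0 turn z -0.0 deg = -0.0 | shift units [ 1.322 -0.043  0.17 ] t 1.1 tilt [-0.  0. -1.] pos [ 514.9 -444.9  168.5]
```

apply_moves(deltas=[[[0.6,-0.02,0],[0,0,0],0],[[0.5,-0.02,0],[0,0,0],0],[[0.22,0,0],[0,0,0],0],[[0,0,0],[0,0,0],0],[[0,0,0],[0,0,0],0]])

```text
time: 1.52
ee_pos: [559.8, -399.1, 168.7]
tool_rot: [-2.912, -1.178, 0.001]
ft_force: [0.1, 0.2, -0.4]
width: 0.998
gripper_force: 0.0
```

```bash
python3 -c "
from h import *
c=bot.get_calibration('wrist');im=bot.capture('wrist');cv2.imwrite('pics/w1.png',im[:,:,::-1]);print(c)
tgt(561,-397.5,53,-46)
for z in(100,):
  X=np.array([561,-397.5,z]);p=c['R']@X+c['t'];print(p[:2]/p[2]*c['fx']+[c['cx'],c['cy']])"
```

```text
{'fx': 286.03637543870343, 'fy': 286.03637543870343, 'cx': 318.8234001165784, 'cy': 196.13000924699256, 'R': array([[ 6.94238764e-01, -7.19744743e-01, -2.06499785e-04],
       [-6.92149230e-01, -6.67699796e-01,  2.74055516e-01],
       [-1.97387897e-01, -1.90117034e-01, -9.61713851e-01]]), 't': array([-675.12459238,  102.00756607,  382.45855668])}
q6 0.15 tooly -46.0 turn z -0.0 deg = -0.0 | shift units [ 0.053 -0.008  2.316] t 1.6 tilt [-0.  0. -1.] pos [ 559.4 -399.6  168.8]
[319.30320249 203.56563684]
```

View pics/w1.png

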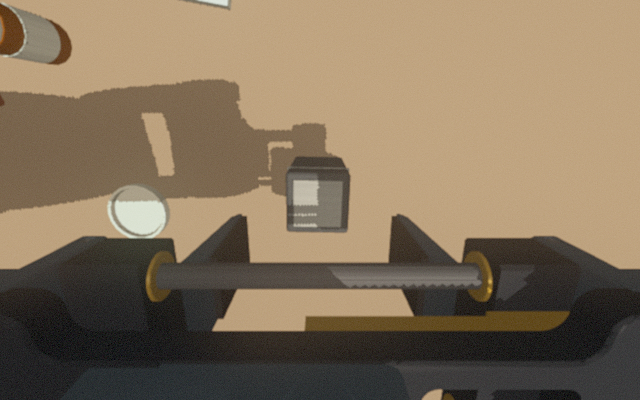

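The wrist view shows the caddy top centred at about (318,202). I predicted (319,204), and it is square to the fingers. Descending.

apply_moves(deltas=[[[0.05,0,0.3],[0,0,0],0],[[0,0,0.5],[0,0,0],0],[[0,0,0.5],[0,0,0],0],[[0,0,0.5],[0,0,0],0],[[0,0,0.4],[0,0,0],0],[[0,0,0.1],[0,0,0],0],[[0,0,0],[0,0,0],1],[[0,0,0],[0,0,0],1],[[0,0,0],[0,0,0],1],[[0,0,0],[0,0,0],1],[[0,0,0],[0,0,0],1],[[0,0,0],[0,0,0],1]])

```text
time: 2.57
ee_pos: [562.1, -397.6, 54.8]
tool_rot: [2.912, 1.177, 0.001]
ft_force: [-1.8, 1.1, 6.7]
width: 0.613
gripper_force: 15.0
```

apply_moves(deltas=[[[0,0,0],[0,0,0],1],[[0,0,0],[0,0,0],1],[[0,0,0],[0,0,0],1],[[0,0,-0.1],[0,0,0],1],[[0,0,-0.3],[0,0,0],1],[[0,0,-0.3],[0,0,0],1],[[0,0,-0.2],[0,0,0],1],[[0,0,-0.1],[0,0,0],1],[[0,0,0],[0,0,0],1]])

```text
time: 3.32
ee_pos: [562.6, -397.9, 106.1]
tool_rot: [2.911, 1.176, 0.002]
ft_force: [-0.3, 0.7, -2.5]
width: 0.614
gripper_force: 15.0
```

```bash
python3 -c "
from h import *
tgt(638,-148.5,108,-54.6)"
```

```text
q6 0.15 tooly -46.0 turn z 8.6 deg = 0.0239 | shift units [ 4.119 -3.193 -0.038] t 3.3 tilt [ 0.002 -0.002 -1.   ] pos [ 562.6 -397.9  106.1]
```

apply_moves(deltas=[[[0,0,0],[0,0,0.012],1],[[0,0,0],[0,0,0.012],1],[[0.2,-0.15,0],[0,0,0],1],[[0.45,-0.35,0],[0,0,0],1],[[0.55,-0.43,0],[0,0,0],1],[[0.55,-0.43,0],[0,0,0],1],[[0.55,-0.43,0],[0,0,0],1],[[0.55,-0.43,0],[0,0,0],1],[[0.55,-0.43,0],[0,0,0],1],[[0.45,-0.35,0],[0,0,0],1],[[0.25,-0.19,0],[0,0,0],1],[[0,0,0],[0,0,0],1]])

```text
time: 4.32
ee_pos: [637.2, -145.5, 103.7]
tool_rot: [-2.991, -0.96, 0.0]
ft_force: [0.6, 0.2, -1.9]
width: 0.612
gripper_force: 15.0
```

```bash
python3 -c "
from h import *
c=bot.get_calibration('wrist');im=bot.capture('wrist');cv2.imwrite('pics/w2.png',im[:,:,::-1])
tgt(638,-148.5,59,-54.6)"
```

```text
q6 0.69 tooly -54.4 turn z 0.2 deg = 0.0004 | shift units [0.005 0.035 0.894] t 4.4 tilt [-0.  0. -1.] pos [ 636.8 -147.2  103.7]
```

View pics/w2.png

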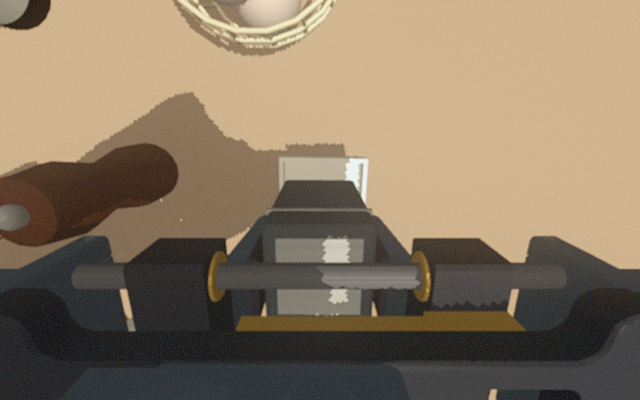

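The stand's far edge runs from (279,157) to (368,157), and the caddy is held centred near column 319. I'll check the stand centre from that edge.

```bash
python3 -c "
from h import *
p=ray('wrist',[(279,157),(368,157)],12)[:,:2];m=p.mean(0);d=p[1]-p[0];L=np.hypot(*d);d/=L
n=np.array([-d[1],d[0]]);n*=np.sign(n@(np.array([638,-149])-m));print(L,np.degrees(np.arctan2(d[1],d[0])),m+41*n)"
```

```text
81.79455004090518 -54.523397537682214 [ 637.69616819 -150.94337873]
```

Excellent agreement: the edge measures 81.8 mm (nominal 82 mm), and the centre comes out at (637.7,-150.9). Shift 3 mm and lower.

apply_moves(deltas=[[[0,0.06,0.15],[0,0,0],1],[[0,0,0.2],[0,0,0],1],[[0,0,0.2],[0,0,0],1],[[0,0,0.15],[0,0,0],1],[[0,0,0.08],[0,0,0],1],[[0,0,0.06],[0,0,0],1],[[0,0,0.03],[0,0,0],1],[[0,0,0],[0,0,0],1],[[0,0,0],[0,0,0],1]])

```text
time: 5.12
ee_pos: [638.6, -151.1, 60.7]
tool_rot: [2.993, 0.954, 0.001]
ft_force: [0.3, 0.7, -0.8]
width: 0.618
gripper_force: 15.0
```

apply_moves(deltas=[[[0,0,0.02],[0,0,0],1],[[0,0,0.02],[0,0,0],1],[[0,0,0],[0,0,0],1],[[0,0,0],[0,0,0],1]])

```text
time: 5.45
ee_pos: [638.7, -151.1, 58.8]
tool_rot: [2.993, 0.954, 0.001]
ft_force: [-1.2, -0.7, 1.3]
width: 0.617
gripper_force: 15.0
```

apply_moves(deltas=[[[0,0,0],[0,0,0],0.2],[[0,0,0],[0,0,0],0],[[0,0,0],[0,0,0],0],[[0,0,0],[0,0,0],0],[[0,0,0],[0,0,0],0],[[0,0,0],[0,0,0],0],[[0,0,-0.3],[0,0,0],0],[[0,0,-0.5],[0,0,0],0],[[0,0,-0.7],[0,0,0],0],[[0,0,-0.6],[0,0,0],0],[[0,0,-0.3],[0,0,0],0],[[0,0,0],[0,0,0],0]])

```text
time: 6.45
ee_pos: [640.4, -151.6, 183.3]
tool_rot: [2.99, 0.953, 0.008]
ft_force: [0.6, -0.2, 0.5]
width: 0.998
gripper_force: 0.0
```

```bash
python3 -c "
from h import *
tgt(470,-89,160,-50);tgt(470,-89,160,60)"
```

```text
q6 0.69 tooly -54.6 turn z -4.6 deg = -0.0129 | shift units [-1.806 -3.15   0.466] t 6.5 tilt [ 0.006 -0.002 -1.   ] pos [ 640.4 -151.6  183.3]
q6 0.69 tooly -54.6 turn z 65.4 deg = 0.1816 | shift units [-3.578  0.619  0.466] t 6.5 tilt [ 0.006 -0.002 -1.   ] pos [ 640.4 -151.6  183.3]
```

```bash
python3 -c "
from h import *
tgt(470,-89,160,-54.6)"
```

```text
q6 0.69 tooly -54.6 turn z -0.0 deg = -0.0001 | shift units [-2.053 -2.995  0.466] t 6.5 tilt [ 0.006 -0.002 -1.   ] pos [ 640.4 -151.6  183.3]
```

apply_moves(deltas=[[[-0.15,-0.2,0],[0,0,0],0],[[-0.35,-0.5,0.1],[0,0,0],0],[[-0.4,-0.6,0.1],[0,0,0],0],[[-0.4,-0.6,0.1],[0,0,0],0],[[-0.4,-0.6,0.1],[0,0,0],0],[[-0.25,-0.35,0.07],[0,0,0],0],[[-0.1,-0.15,0],[0,0,0],0],[[0,0,0],[0,0,0],0],[[0,0,0],[0,0,0],0],[[0,0,0],[0,0,0],0]])

```text
time: 7.28
ee_pos: [469.6, -88.6, 155.4]
tool_rot: [2.993, 0.954, 0.002]
ft_force: [-0.5, -1.2, -0.7]
width: 1.0
gripper_force: 0.0
```

```bash
python3 -c "
from h import *
im=cv2.cvtColor(bot.capture('wrist'),cv2.COLOR_RGB2BGR);cv2.imwrite('pics/w3.png',im)
H,S,V=cv2.split(cv2.cvtColor(im,cv2.COLOR_BGR2HSV))
for c in blobs((S<60)&(V>140),300,20000):
  x,y,w,h=cv2.boundingRect(c);r=rect('wrist',c,92);print((x,y,w,h),np.round(r[0]),np.round(r[1]))
T=cv2.cvtColor(bot.capture('top'),cv2.COLOR_RGB2BGR);cv2.imwrite('pics/top1.png',T)
tgt(470,-89,41,-54.6)"
```

```text
(363, 294, 49, 23) [ 427. -198.] [24. 46.]
(293, 180, 50, 51) [470. -87.] [43. 43.]
(95, 55, 94, 69) [468.  78.] [26. 68.]
(491, 47, 71, 65) [ 644. -157.] [46. 46.]
(416, 45, 80, 88) [ 610. -122.] [63. 63.]
(276, 14, 22, 24) [569.  11.] [15. 15.]
(0, 5, 40, 90) [437. 163.] [63. 28.]
q6 0.72 tooly -54.7 turn z -0.1 deg = -0.0001 | shift units [0.006 0.016 2.282] t 7.4 tilt [ 0.001 -0.    -1.   ] pos [469.3 -88.5 155.1]
```

View pics/w3.png

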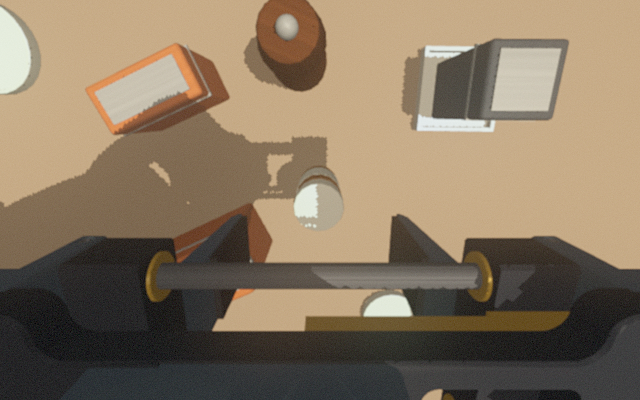

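The caddy stands in its tray at about (527,80), and the jar cap is at (318,206), world (470,-87). The large tin's corner at (260,210) is close to the left finger, so I'll turn the closing line to yaw 75° before descending.

apply_moves(deltas=[[[0,0,0],[0,0,0.0175],0],[[0,0,0],[0,0,0.0175],0],[[0,0,0],[0,0,0.0175],0],[[0,0,0],[0,0,0.0175],0],[[0,0,0],[0,0,0.0175],0],[[0,0,0],[0,0,0.0175],0],[[0,0,0],[0,0,0.0175],0],[[0,0,0],[0,0,0.0175],0],[[0,0,0],[0,0,0],0],[[0,0,0],[0,0,0],0]])

```text
time: 8.22
ee_pos: [468.6, -88.3, 155.0]
tool_rot: [3.115, -0.406, 0.0]
ft_force: [0.7, -0.6, 0.1]
width: 0.999
gripper_force: 0.0
```

```bash
python3 -c "
from h import *
tgt(470.2,-87.5,43,75)"
```

```text
q6 1.59 tooly -104.8 turn z 0.2 deg = 0.0004 | shift units [ 0.027 -0.023  2.239] t 8.2 tilt [ 0. -0. -1.] pos [468.6 -88.3 155. ]
```

apply_moves(deltas=[[[0.03,-0.02,0.3],[0,0,0],0],[[0,0,0.5],[0,0,0],0],[[0,0,0.5],[0,0,0],0],[[0,0,0.5],[0,0,0],0],[[0,0,0.34],[0,0,0],0],[[0,0,0.1],[0,0,0],0],[[0,0,0],[0,0,0],1],[[0,0,0],[0,0,0],1],[[0,0,0],[0,0,0],1],[[0,0,0],[0,0,0],1],[[0,0,0],[0,0,0],1],[[0,0,0],[0,0,0],1]])

```text
time: 9.22
ee_pos: [470.1, -87.6, 43.6]
tool_rot: [3.115, -0.411, 0.002]
ft_force: [-0.1, -0.6, -0.2]
width: 0.593
gripper_force: 0.0
```

apply_moves(deltas=[[[0,0,0],[0,0,0],1],[[0,0,0],[0,0,0],1],[[0,0,0],[0,0,0],1],[[0,0,-0.1],[0,0,0],1],[[0,0,-0.3],[0,0,0],1],[[0,0,-0.3],[0,0,0],1],[[0,0,-0.2],[0,0,0],1],[[0,0,-0.1],[0,0,0],1],[[0,0,0],[0,0,0],1]])

```text
time: 9.97
ee_pos: [470.3, -87.6, 94.0]
tool_rot: [3.114, -0.411, 0.003]
ft_force: [0.4, -0.4, -2.0]
width: 0.477
gripper_force: 15.0
```

```bash
python3 -c "
from h import *
tgt(379.5,-265,90,75)"
```

```text
q6 1.6 tooly -105.0 turn z -0.0 deg = -0.0001 | shift units [-0.836  3.897  0.079] t 10.0 tilt [ 0.002 -0.    -1.   ] pos [470.3 -87.6  94. ]
```

apply_moves(deltas=[[[0,0.2,0],[0,0,0],1],[[0,0.4,0],[0,0,0],1],[[-0.05,0.5,0],[0,0,0],1],[[-0.1,0.55,0],[0,0,0],1],[[-0.15,0.55,0],[0,0,0],1],[[-0.15,0.55,0],[0,0,0],1],[[-0.15,0.5,0],[0,0,0],1],[[-0.14,0.4,0],[0,0,0],1],[[-0.1,0.25,0],[0,0,0],1],[[0,0,0],[0,0,0],1],[[0,0,0],[0,0,0],1]])

```text
time: 10.88
ee_pos: [377.8, -265.3, 92.3]
tool_rot: [-3.114, 0.414, 0.002]
ft_force: [0.0, 1.1, -1.4]
width: 0.479
gripper_force: 15.0
```

```bash
python3 -c "
from h import *
im=cv2.cvtColor(bot.capture('wrist'),cv2.COLOR_RGB2BGR);cv2.imwrite('pics/w4.png',im)
tgt(379.5,-265,47.5,75)
c=bot.get_calibration('wrist')
for X in ([379.5,-265,12],):
  p=c['R']@np.array(X)+c['t'];print(p[:2]/p[2]*c['fx']+[c['cx'],c['cy']])"
```

```text
q6 1.17 tooly -105.1 turn z -0.1 deg = -0.0002 | shift units [ 0.027 -0.003  0.898] t 10.9 tilt [-0.001  0.001 -1.   ] pos [ 378.2 -264.8   92.4]
[318.84484626 200.0261968 ]
```

View pics/w4.png

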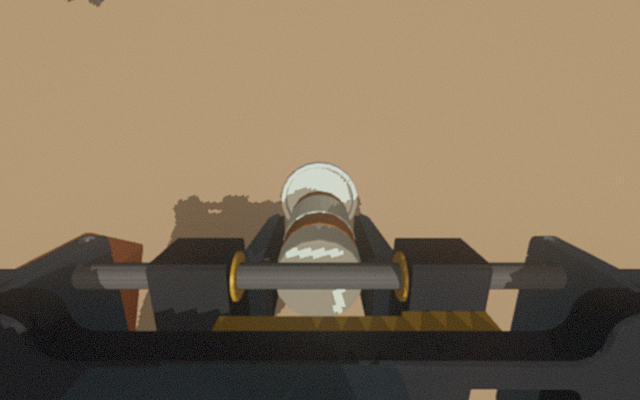

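The small round stand spans columns 281–358 with its top at row 162. Its centre column of 319.5 matches the prediction. I'll check the depth.

```bash
python3 -c "
from h import *
a=np.radians(-105.1);Y=np.array([np.cos(a),np.sin(a)]);X=np.array([-Y[1],Y[0]]);
p=ray('wrist',[(319.5,162),(281,198),(358,198)],12)[:,:2];print(X,p[0]-35*np.cross([*Y,0],[0,0,-1])[:2],(p[1]+p[2])/2,p)"
```

```text
[ 0.96547263 -0.26050451] [ 379.41386325 -265.6175464 ] [ 381.21176208 -266.08621833] [[ 413.20540533 -274.7352042 ]
 [ 390.43401052 -232.06985377]
 [ 371.98951365 -300.1025829 ]]
```

apply_moves(deltas=[[[0.035,0.015,0.15],[0,0,0],1],[[0,0,0.2],[0,0,0],1],[[0,0,0.2],[0,0,0],1],[[0,0,0.15],[0,0,0],1],[[0,0,0.08],[0,0,0],1],[[0,0,0.06],[0,0,0],1],[[0,0,0.04],[0,0,0],1],[[0,0,0.02],[0,0,0],1],[[0,0,0],[0,0,0],1],[[0,0,0],[0,0,0],1]])

```text
time: 11.77
ee_pos: [380.2, -266.2, 48.1]
tool_rot: [3.114, -0.411, 0.0]
ft_force: [-0.4, -0.5, -1.3]
width: 0.48
gripper_force: 15.0
```

apply_moves(deltas=[[[0,0,0.02],[0,0,0],1],[[0,0,0],[0,0,0],1],[[0,0,0],[0,0,0],1]])

```text
time: 12.02
ee_pos: [380.3, -266.3, 47.2]
tool_rot: [3.114, -0.411, 0.001]
ft_force: [-0.6, -1.0, 1.1]
width: 0.483
gripper_force: 15.0
```

Contact: the vertical force went from -1.3 to +1.1 N. Releasing and rising.

apply_moves(deltas=[[[0,0,0],[0,0,0],0.2],[[0,0,0],[0,0,0],0],[[0,0,0],[0,0,0],0],[[0,0,0],[0,0,0],0],[[0,0,0],[0,0,0],0],[[0,0,0],[0,0,0],0],[[0,0,-0.3],[0,0,0],0],[[0,0,-0.5],[0,0,0],0],[[0,0,-0.7],[0,0,0],0],[[0,0,-0.7],[0,0,0],0],[[0,0,-0.6],[0,0,0],0],[[0,0,-0.3],[0,0,0],0]])

```text
time: 13.02
ee_pos: [381.1, -266.8, 205.6]
tool_rot: [3.113, -0.411, 0.006]
ft_force: [0.1, -0.6, -0.3]
width: 1.001
gripper_force: 0.0
```

```bash
python3 -c "
from h import *
tgt(466,84,200,58)"
```

```text
q6 1.17 tooly -105.0 turn z 17.0 deg = 0.0471 | shift units [-2.277 -6.851  0.112] t 13.0 tilt [ 0.003 -0.003 -1.   ] pos [ 381.1 -266.8  205.6]
```

apply_moves(deltas=[[[0,0,0],[0,0,0.016],0],[[0,0,0],[0,0,0.016],0],[[0,0,0],[0,0,0.015],0],[[-0.15,-0.4,0],[0,0,0],0],[[-0.22,-0.65,0],[0,0,0],0],[[-0.25,-0.75,0],[0,0,0],0],[[-0.25,-0.75,0],[0,0,0],0],[[-0.25,-0.75,0],[0,0,0],0],[[-0.25,-0.75,0],[0,0,0],0],[[-0.25,-0.75,0],[0,0,0],0],[[-0.25,-0.75,0],[0,0,0],0],[[-0.2,-0.65,0],[0,0,0],0]])

```text
time: 14.02
ee_pos: [456.3, 54.1, 202.1]
tool_rot: [-3.02, 0.864, -0.001]
ft_force: [1.2, -0.6, -0.4]
width: 0.998
gripper_force: 0.0
```

```bash
python3 -c "
from h import *
tgt(466,84,160,58)"
```

```text
q6 2.2 tooly -121.9 turn z 0.1 deg = 0.0002 | shift units [-0.152 -0.609  0.842] t 14.0 tilt [ 0.  0. -1.] pos [456.3  54.1 202.1]
```

apply_moves(deltas=[[[-0.1,-0.3,0.2],[0,0,0],0],[[-0.05,-0.2,0.3],[0,0,0],0],[[0,-0.06,0.25],[0,0,0],0],[[0,0,0.09],[0,0,0],0],[[0,0,0],[0,0,0],0],[[0,0,0],[0,0,0],0]])

```text
time: 14.52
ee_pos: [464.7, 79.1, 160.1]
tool_rot: [3.02, -0.865, -0.001]
ft_force: [0.5, -0.4, 0.1]
width: 1.0
gripper_force: 0.0
```

```bash
python3 -c "
from h import *
im=cv2.cvtColor(bot.capture('wrist'),cv2.COLOR_RGB2BGR);cv2.imwrite('pics/w5.png',im)
H,S,V=cv2.split(cv2.cvtColor(im,cv2.COLOR_BGR2HSV))
for c in blobs((S<60)&(V>140),300,20000):
  x,y,w,h=cv2.boundingRect(c);r=rect('wrist',c,80);print((x,y,w,h),np.round(r[0],1),np.round(r[1]),r[2])
tgt(466,84,41,58)"
```

```text
(213, 289, 48, 42) [405.8 211.8] [33. 65.] 24.088150024414062
(14, 241, 43, 28) [571.8 341.7] [50. 22.] 83.69015502929688
(485, 210, 49, 28) [350.9 -60.2] [43. 27.] 60.56801986694336
(298, 166, 31, 51) [475.7  78.4] [27. 47.] 58.429443359375
(132, 49, 58, 39) [628.9 125.5] [49. 17.] 8.714861869812012
(608, 48, 32, 69) [ 414.7 -186.2] [25. 55.] 74.92176055908203
(332, 24, 20, 21) [572.2  -9.3] [15. 14.] 58.648067474365234
q6 2.25 tooly -122.0 turn z 0.0 deg = 0.0 | shift units [-0.035 -0.095  2.39 ] t 14.6 tilt [ 0.  0. -1.] pos [465.   79.1 160.5]
```

View pics/w5.png

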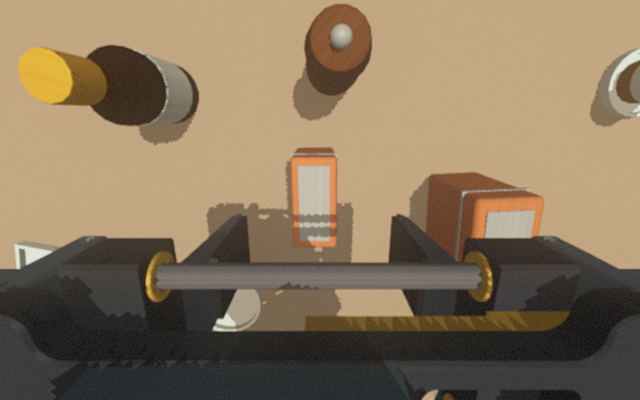

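```bash
python3 -c "
from h import *
c=ray('top',(331,255),112)[0,:2];print(c)
a=np.radians(151);u=np.array([np.cos(a),np.sin(a)]);v=np.array([-u[1],u[0]])
Y=np.array([np.cos(np.radians(58)),np.sin(np.radians(58))]);X=np.array([-Y[1],Y[0]])
t=np.array([466,82.5])
for i in(-1,1):
  for j in(-1,1):
    p=c+i*u*62+j*v*30;print(np.round(p),'along close',(p-t)@Y,'across',(p-t)@X)
print(ray('wrist',[(291,157),(337,157),(291,247),(337,247),(314,202)],80))
print('big tin corner if z=112',ray('wrist',[(460,195),(541,195)],112))
"
```

```text
[343.00586891 -31.27014167]
[412. -35.] along close -128.45579617096087 across -16.32900352325303
[383. -88.] along close -188.3735682562353 across -19.469160897829642
[303.  25.] along close -134.94545474508587 across 107.50105878631415
[274. -27.] along close -194.8632268303603 across 104.36090141173752
[[512.65507059  78.03694013  80.        ]
 [491.16157641  43.74046613  80.        ]
 [440.42089692 126.01632799  80.        ]
 [416.90217251  88.49886224  80.        ]
 [466.92937392  83.03291087  80.        ]]
big tin corner if z=112 [[418.06313913 -24.35185886 112.        ]
 [383.76753313 -79.07005642 112.        ]]
```

The tin top spans columns 291–337 and rows 157–247, world centre (466.9,83.0), square to the fingers. The large tin is at least 115 mm away along the closing line, so the body clears it. Descending and gripping.

apply_moves(deltas=[[[-0.02,-0.08,0.3],[0,0,0],0],[[0,0,0.5],[0,0,0],0],[[0,0,0.5],[0,0,0],0],[[0,0,0.5],[0,0,0],0],[[0,0,0.45],[0,0,0],0],[[0,0,0.1],[0,0,0],0],[[0,0,0],[0,0,0],1],[[0,0,0],[0,0,0],1],[[0,0,0],[0,0,0],1],[[0,0,0],[0,0,0],1],[[0,0,0],[0,0,0],1],[[0,0,0],[0,0,0],1]])

```text
time: 15.57
ee_pos: [466.5, 83.4, 43.2]
tool_rot: [-3.02, 0.865, -0.002]
ft_force: [0.4, -0.4, 0.2]
width: 0.593
gripper_force: 0.0
```

apply_moves(deltas=[[[0,0,0],[0,0,0],1],[[0,0,0],[0,0,0],1],[[0,0,0],[0,0,0],1],[[0,0,0],[0,0,0],1],[[0,0,-0.1],[0,0,0],1],[[0,0,-0.3],[0,0,0],1],[[0,0,-0.5],[0,0,0],1],[[0,0,-0.5],[0,0,0],1],[[0,0,-0.4],[0,0,0],1],[[0,0,-0.2],[0,0,0],1],[[0,0,0],[0,0,0],1]])

```text
time: 16.48
ee_pos: [467.2, 83.5, 144.3]
tool_rot: [-3.019, 0.865, -0.005]
ft_force: [1.2, 0.5, -1.8]
width: 0.464
gripper_force: 15.0
```

```bash
python3 -c "
from h import *
tgt(535,415.5,110,136.5)"
```

```text
q6 2.26 tooly -122.0 turn z -78.5 deg = -0.2179 | shift units [ 5.751 -3.586  0.687] t 16.5 tilt [ 0.003  0.    -1.   ] pos [467.2  83.5 144.3]
```

apply_moves(deltas=[[[0,0,0],[0,0,-0.0198],1],[[0,0,0],[0,0,-0.0198],1],[[0,0,0],[0,0,-0.0198],1],[[0,0,0],[0,0,-0.0198],1],[[0,0,0],[0,0,-0.0198],1],[[0,0,0],[0,0,-0.0198],1],[[0,0,0],[0,0,-0.0198],1],[[0,0,0],[0,0,-0.0198],1],[[0,0,0],[0,0,-0.0198],1],[[0,0,0],[0,0,-0.0198],1],[[0,0,0],[0,0,-0.0198],1],[[0,0,0],[0,0,0],1]])

```text
time: 17.48
ee_pos: [465.2, 83.2, 141.0]
tool_rot: [-2.883, -1.247, 0.003]
ft_force: [0.1, -0.7, -1.4]
width: 0.46
gripper_force: 15.0
```

apply_moves(deltas=[[[0.2,-0.12,0],[0,0,0],1],[[0.4,-0.25,0],[0,0,0],1],[[0.55,-0.34,0],[0,0,0],1],[[0.6,-0.37,0],[0,0,0],1],[[0.6,-0.37,0],[0,0,0],1],[[0.6,-0.37,0],[0,0,0],1],[[0.6,-0.37,0],[0,0,0],1],[[0.6,-0.37,0],[0,0,0],1],[[0.6,-0.37,0.15],[0,0,0],1],[[0.5,-0.32,0.2],[0,0,0],1],[[0.3,-0.2,0.2],[0,0,0],1],[[0.15,-0.1,0.1],[0,0,0],1]])

```text
time: 18.48
ee_pos: [533.0, 414.8, 107.7]
tool_rot: [2.889, 1.235, -0.002]
ft_force: [-0.6, -0.3, -1.8]
width: 0.462
gripper_force: 15.0
```

apply_moves(deltas=[[[0,0,0],[0,0,0],1],[[0,0,0],[0,0,0],1]])

```text
time: 18.65
ee_pos: [533.1, 411.9, 109.2]
tool_rot: [2.888, 1.236, -0.002]
ft_force: [-0.9, -0.1, -0.4]
width: 0.464
gripper_force: 15.0
```

```bash
python3 -c "
from h import *
im=cv2.cvtColor(bot.capture('wrist'),cv2.COLOR_RGB2BGR);cv2.imwrite('pics/w6.png',im)
tgt(535,415.5,47,136.5)"
```

```text
q6 1.38 tooly -43.6 turn z -0.1 deg = -0.0004 | shift units [ 0.08  -0.032  1.255] t 18.7 tilt [-0.001 -0.001 -1.   ] pos [533.4 411.5 109.8]
```

View pics/w6.png

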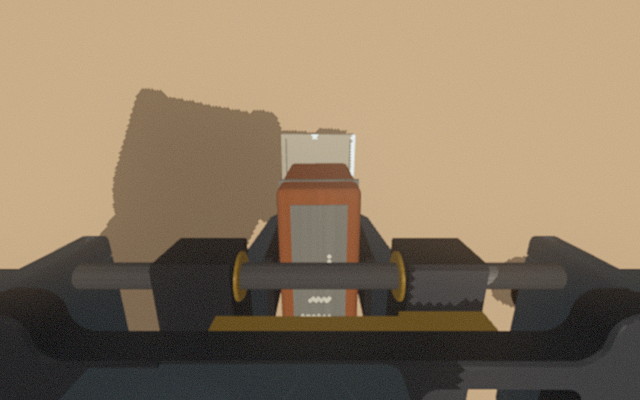

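The tray's far edge runs from (282,134) to (355,134), and the tin is centred on it at column 319. I'll work out the centre.

```bash
python3 -c "
from h import *
p=ray('wrist',[(281.5,134),(355,134)],12)[:,:2];m=p.mean(0);d=p[1]-p[0];L=np.hypot(*d);d/=L
n=np.array([-d[1],d[0]]);n*=np.sign(n@(np.array([535,415])-m));c=m+57*n;print(L,np.degrees(np.arctan2(d[1],d[0])),c)
tgt(c[0],c[1],47,136.5)"
```

```text
67.60712376248664 -43.7263258869654 [534.50579961 414.49957451]
q6 1.38 tooly -43.6 turn z -0.1 deg = -0.0004 | shift units [ 0.058 -0.026  1.255] t 18.7 tilt [-0.001 -0.001 -1.   ] pos [533.4 411.5 109.8]
```

apply_moves(deltas=[[[0.06,-0.025,0.2],[0,0,0],1],[[0,0,0.3],[0,0,0],1],[[0,0,0.3],[0,0,0],1],[[0,0,0.2],[0,0,0],1],[[0,0,0.1],[0,0,0],1],[[0,0,0.06],[0,0,0],1],[[0,0,0.04],[0,0,0],1],[[0,0,0.02],[0,0,0],1],[[0,0,0],[0,0,0],1],[[0,0,0],[0,0,0],1]])

```text
time: 19.53
ee_pos: [535.2, 415.4, 49.4]
tool_rot: [-2.887, -1.239, -0.001]
ft_force: [0.0, -0.9, -1.3]
width: 0.464
gripper_force: 15.0
```

apply_moves(deltas=[[[0,0,0.03],[0,0,0],1],[[0,0,0.02],[0,0,0],1],[[0,0,0],[0,0,0],1],[[0,0,0],[0,0,0],1]])

```text
time: 19.87
ee_pos: [535.1, 415.4, 46.7]
tool_rot: [-2.887, -1.239, -0.001]
ft_force: [0.6, 1.3, -0.2]
width: 0.457
gripper_force: 15.0
```

apply_moves(deltas=[[[0,0,0],[0,0,0],0.2],[[0,0,0],[0,0,0],0],[[0,0,0],[0,0,0],0],[[0,0,0],[0,0,0],0],[[0,0,0],[0,0,0],0],[[0,0,0],[0,0,0],0],[[0,0,-0.3],[0,0,0],0],[[0,0,-0.6],[0,0,0],0],[[0,0,-0.8],[0,0,0],0],[[0,0,-0.8],[0,0,0],0],[[0,0,-0.8],[0,0,0],0],[[0,0,-0.5],[0,0,0],0]])

```text
time: 20.87
ee_pos: [535.8, 415.9, 242.2]
tool_rot: [-2.886, -1.238, -0.007]
ft_force: [-0.2, 0.0, -0.7]
width: 1.002
gripper_force: 0.0
```

```bash
python3 -c "
from h import *
tgt(632,162.5,235,-43.5)"
```

```text
q6 1.39 tooly -43.6 turn z -0.1 deg = -0.0001 | shift units [-2.352  4.884  0.145] t 20.9 tilt [ 0.004  0.003 -1.   ] pos [535.8 415.9 242.2]
```

apply_moves(deltas=[[[-0.1,0.2,0],[0,0,0],0],[[-0.22,0.45,0],[0,0,0],0],[[-0.3,0.62,0],[0,0,0],0],[[-0.3,0.62,0],[0,0,0],0],[[-0.3,0.62,0],[0,0,0],0],[[-0.3,0.62,0],[0,0,0],0],[[-0.3,0.62,0.1],[0,0,0],0],[[-0.25,0.55,0.1],[0,0,0],0],[[-0.18,0.38,0],[0,0,0],0],[[-0.1,0.2,0],[0,0,0],0],[[0,0,0],[0,0,0],0],[[0,0,0],[0,0,0],0]])

```text
time: 21.87
ee_pos: [630.7, 162.1, 226.8]
tool_rot: [-2.887, -1.238, -0.0]
ft_force: [0.3, -0.4, 0.1]
width: 0.999
gripper_force: 0.0
```

```bash
python3 -c "
from h import *
im=cv2.cvtColor(bot.capture('wrist'),cv2.COLOR_RGB2BGR);cv2.imwrite('pics/w7.png',im)
H,S,V=cv2.split(cv2.cvtColor(im,cv2.COLOR_BGR2HSV))
for c in blobs((H>14)&(H<30)&(S>150)&(V>90),200,20000):
  x,y,w,h=cv2.boundingRect(c);r=rect('wrist',c,150);print((x,y,w,h),np.round(r[0],1),np.round(r[1]),r[2])
tgt(632,162.5,118,-43.5)"
```

```text
(306, 312, 263, 19) [629.5 -11.8] [ 22. 267.] 46.37435531616211
(470, 252, 23, 49) [693.2  -0.8] [56. 22.] 54.60297393798828
(303, 177, 36, 38) [636.3 166.7] [35. 31.] 29.604890823364258
q6 0.98 tooly -43.5 turn z -0.0 deg = -0.0001 | shift units [0.017 0.023 2.175] t 21.9 tilt [ 0.  0. -1.] pos [630.6 162.7 226.8]
```

View pics/w7.png

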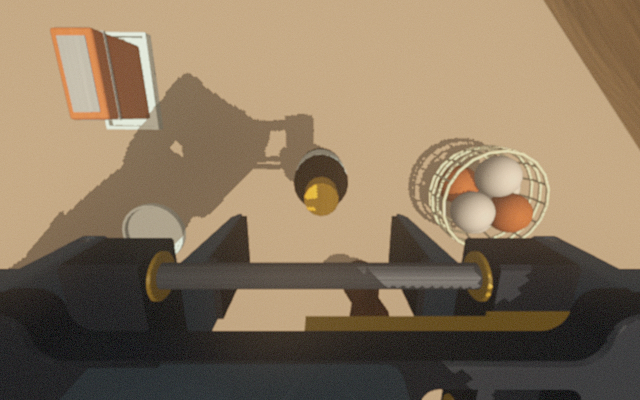

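```bash
python3 -c "
from h import *
p=ray('wrist',[(321,197.5),(303,197),(339,197)],150);print(p, np.hypot(*(p[1]-p[2])[:2]))
tgt(p[0,0],p[0,1],118,-43.5)"
```

```text
[[635.10140251 165.67712715 150.        ]
 [623.67935252 177.21181108 150.        ]
 [647.1695371  154.82305785 150.        ]] 32.45065550528066
q6 0.98 tooly -43.5 turn z -0.0 deg = -0.0001 | shift units [0.106 0.024 2.175] t 21.9 tilt [ 0.  0. -1.] pos [630.6 162.7 226.8]
```

The wrist view shows the cap at about (321,197), 32 mm wide as specified, world (635,165.5). The tin stands in its tray at upper left. Descending.

apply_moves(deltas=[[[0.1,0.024,0.3],[0,0,0],0],[[0,0,0.4],[0,0,0],0],[[0,0,0.5],[0,0,0],0],[[0,0,0.5],[0,0,0],0],[[0,0,0.35],[0,0,0],0],[[0,0,0.12],[0,0,0],0],[[0,0,0],[0,0,0],1],[[0,0,0],[0,0,0],1],[[0,0,0],[0,0,0],1],[[0,0,0],[0,0,0],1],[[0,0,0],[0,0,0],1],[[0,0,0],[0,0,0],1]], squeeze=25)

```text
time: 22.92
ee_pos: [635.5, 164.8, 118.7]
tool_rot: [2.887, 1.239, 0.002]
ft_force: [-0.0, -0.4, -0.6]
width: 0.589
gripper_force: 0.0
```

apply_moves(deltas=[[[0,0,0],[0,0,0],1],[[0,0,0],[0,0,0],1],[[0,0,0],[0,0,0],1],[[0,0,0],[0,0,0],1],[[0,0,0],[0,0,0],1],[[0,0,0],[0,0,0],1]])

```text
time: 23.42
ee_pos: [635.3, 164.7, 118.0]
tool_rot: [2.887, 1.239, 0.0]
ft_force: [1.5, -0.1, 1.2]
width: 0.344
gripper_force: 25.0
```

apply_moves(deltas=[[[0,0,-0.1],[0,0,0],1],[[0,0,-0.3],[0,0,0],1],[[0,0,-0.3],[0,0,0],1],[[0,0,-0.2],[0,0,0],1],[[0,0,-0.1],[0,0,0],1],[[0,0,0],[0,0,0],1]])

```text
time: 23.92
ee_pos: [636.0, 165.0, 170.1]
tool_rot: [2.887, 1.239, 0.004]
ft_force: [0.4, 0.3, -3.6]
width: 0.344
gripper_force: 25.0
```

```bash
python3 -c "
from h import *
tgt(395,265.5,170,-43.5)"
```

```text
q6 0.98 tooly -43.6 turn z -0.1 deg = -0.0001 | shift units [-1.860e+00 -4.881e+00  2.000e-03] t 23.9 tilt [ 0.003  0.001 -1.   ] pos [636.  165.  170.1]
```

apply_moves(deltas=[[[-0.06,-0.15,0],[0,0,0],1],[[-0.12,-0.33,0],[0,0,0],1],[[-0.18,-0.48,0],[0,0,0],1],[[-0.2,-0.52,0],[0,0,0],1],[[-0.2,-0.52,0],[0,0,0],1],[[-0.2,-0.52,0],[0,0,0],1],[[-0.2,-0.52,0],[0,0,0],1],[[-0.2,-0.52,0],[0,0,0],1],[[-0.18,-0.48,0],[0,0,0],1],[[-0.15,-0.38,0],[0,0,0],1],[[-0.1,-0.26,0],[0,0,0],1],[[-0.06,-0.16,0],[0,0,0],1]])

```text
time: 24.92
ee_pos: [394.2, 264.7, 167.5]
tool_rot: [2.886, 1.24, -0.002]
ft_force: [-0.3, -0.9, -2.9]
width: 0.348
gripper_force: 25.0
```

apply_moves(deltas=[[[0,0,0],[0,0,0],1],[[0,0,0],[0,0,0],1],[[0,0,0],[0,0,0],1]])

```text
time: 25.17
ee_pos: [396.9, 264.4, 168.0]
tool_rot: [2.887, 1.238, 0.001]
ft_force: [-0.0, 0.6, -2.8]
width: 0.343
gripper_force: 25.0
```

```bash
python3 -c "
from h import *
im=cv2.cvtColor(bot.capture('wrist'),cv2.COLOR_RGB2BGR);cv2.imwrite('pics/w8.png',im)
tgt(394.5,266,122,-43.5)"
```

```text
q6 1.3 tooly -43.6 turn z -0.1 deg = -0.0002 | shift units [-0.008 -0.058  0.919] t 25.2 tilt [ 0.  0. -1.] pos [396.9 264.3 168. ]
```

View pics/w8.png

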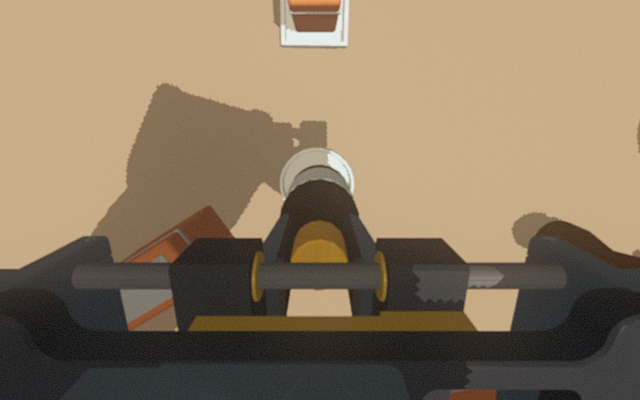

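The large stand spans columns 280–355 with its far rim at row 148. Checking the centre.

```bash
python3 -c "
from h import *
a=np.radians(-43.6);Y=np.array([np.cos(a),np.sin(a)]);X=np.cross([*Y,0],[0,0,-1])[:2]
p=ray('wrist',[(317.5,148),(280,182),(355,182)],12)[:,:2];c=p[0]-44*X;print(c,(p[1]+p[2])/2,np.hypot(*(p[1]-p[2])))
tgt(c[0],c[1],122,-43.5)"
```

```text
[393.10178054 263.49788228] [396.10984359 266.79386229] 87.90545129878085
q6 1.3 tooly -43.6 turn z -0.1 deg = -0.0002 | shift units [-0.064 -0.044  0.919] t 25.2 tilt [ 0.  0. -1.] pos [396.9 264.3 168. ]
```

apply_moves(deltas=[[[-0.03,-0.045,0.15],[0,0,0],1],[[0,0,0.2],[0,0,0],1],[[0,0,0.2],[0,0,0],1],[[0,0,0.15],[0,0,0],1],[[0,0,0.08],[0,0,0],1],[[0,0,0.06],[0,0,0],1],[[0,0,0.04],[0,0,0],1],[[0,0,0],[0,0,0],1],[[0,0,0],[0,0,0],1],[[0,0,0],[0,0,0],1]])

```text
time: 26.05
ee_pos: [393.6, 265.0, 124.2]
tool_rot: [-2.887, -1.239, -0.001]
ft_force: [0.3, -0.0, -3.5]
width: 0.342
gripper_force: 25.0
```

apply_moves(deltas=[[[0,0,0.03],[0,0,0],1],[[0,0,0.02],[0,0,0],1],[[0,0,0],[0,0,0],1],[[0,0,0],[0,0,0],1]])

```text
time: 26.38
ee_pos: [393.8, 265.2, 121.9]
tool_rot: [-2.887, -1.239, -0.002]
ft_force: [-0.5, -0.9, 4.9]
width: 0.348
gripper_force: 25.0
```

The force is now +4.9 N, so the bottle is on the floor. Releasing and rising clear.

apply_moves(deltas=[[[0,0,-0.01],[0,0,0],0.5],[[0,0,0],[0,0,0],0.2],[[0,0,0],[0,0,0],0],[[0,0,0],[0,0,0],0],[[0,0,0],[0,0,0],0],[[0,0,0],[0,0,0],0],[[0,0,0],[0,0,0],0],[[0,0,-0.3],[0,0,0],0],[[0,0,-0.6],[0,0,0],0],[[0,0,-0.8],[0,0,0],0],[[0,0,-0.8],[0,0,0],0],[[0,0,-0.5],[0,0,0],0]])

```text
time: 27.38
ee_pos: [394.0, 265.3, 275.8]
tool_rot: [-2.887, -1.239, -0.005]
ft_force: [1.1, 0.9, 0.8]
width: 0.999
gripper_force: 0.0
```

Run:
```python
from h import *
s=bot.state();print(s['ee_pos'],s['width'],s['time'])
im=cv2.cvtColor(bot.capture('side'),cv2.COLOR_RGB2BGR)
cv2.imwrite('pics/side2.png',im)
```

```text
[394.04257527 265.33772921 275.75175586] 0.9994200127594816 27.3833
```

View pics/side2.png

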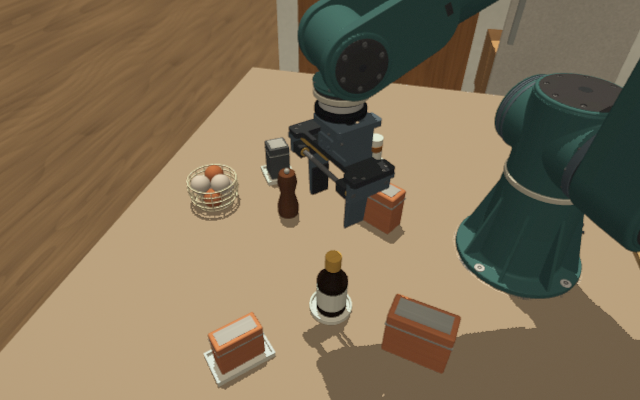

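The side view shows the bottle, tin and caddy upright in their stands, with the mill and basket unmoved. The jar at (376,148) is partly hidden. I'll check it from the top camera.

Run:
```python
from h import *
im=cv2.cvtColor(bot.capture('top'),cv2.COLOR_RGB2BGR)
cv2.imwrite('pics/top3.png',cv2.resize(im[80:300,130:510],None,fx=2,fy=2))
c=bot.get_calibration('top')
for n,X in dict(jar=[380,-266,96],caddy=[638,-151,104],tin=[535,415,84],bottle=[394,265,154]).items():
  p=c['R']@np.array(X)+c['t'];uv=p[:2]/p[2]*c['fx']+[c['cx'],c['cy']];print(n,uv,'crop',(uv-[130,80])*2)
```

```text
jar [421.30044676 239.99906881] crop [582.60089353 319.99813761]
caddy [376.17775106 141.21646359] crop [492.35550212 122.43292718]
tin [162.5732881  182.29267585] crop [ 65.1465762 204.5853517]
bottle [211.86735245 235.79944669] crop [163.7347049  311.59889338]
```

View pics/top3.png

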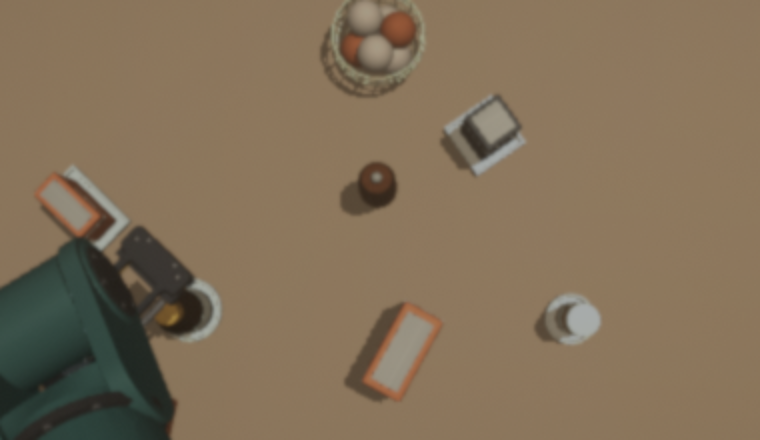

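The top view has the jar cap at (583,320), the caddy top at (493,123), the tin at about (67,205) and the bottle cap at about (168,315). All are within a few crop pixels (about 7 mm) of where they should be when seated upright. Handing in.

```bash
python3 -c "
from station import bot
print(bot.sign_off())"
```

```text
the job is handed in; nothing more can be done
None
```

I stood the jar, bottle, caddy and smallest tin upright in their matching stands, left the mill and basket alone, and handed the job in after about 27 s of robot time; it returned no verdict.

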